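# Find the concealed catch and spring the bin lid

## Robot

A 6-joint arm with a two-finger parallel gripper is mounted at the origin on the work surface. World frame = base frame: x ahead of the robot, y to its left, z up, the work surface at z = 0. Lengths are in m, angles in rad, forces in N, time in s.
With the tool pointing down it reaches from about 0.25 to 0.725 m from the base axis. Payload 4 kg.
Tool frame: the origin (TCP) lies at the very end of the fingers, on their centre line; the grasp point (between the pads) lies 19 mm behind it; z points along the fingers, y is the line along which they close (so a half turn about z gives the same grasp; the last joint's range is limited). The gripper opens to 85 mm and grips with 20 to 120 N. Pads are 22 mm wide; open, the fingers measure 114 mm over their backs; the gripper's body (76 mm by 85 mm) begins 54 mm behind the grasp point. The pads swing forward as they close: fully open they stand 13 mm farther back than shut.
Start: joints at [-1.202, 0.241, 0.005, 1.335, 0, 1.571], TCP at [0.18, -0.466, 0.231] pointing down, gripper open.
Joint ranges: [-2.72, 2.72], [-1.05, 1.87], [-1.09, 1.28], [-1.99, 2.15], [-1.42, 1.44], [-3.14, 3.14]. Speed limits (rad/s): [2.79, 2.79, 3.14, 3.14, 3.14, 3.14].

## Interface

Orientations are given as a unit quaternion [x, y, z, w].
In Python, from workcell import bot, vision, workorder gives the robot as it stands.
- The arm moves only by the shell command python3 -m creep 'ROWS' [OPENING]. ROWS is JSON, a list of rows, each a list of 2 entries, a list of its own where there are three numbers: the shift along the tool's x, y, z in mm, then the turn, a rotation vector about the tool's x, y, z in rad. In form: [[[dx, dy, dz], [wx, wy, wz]], ...]. A call has 1 to 12 rows; each row shifts and turns the commanded pose from where the row before left it, along the tool's axes as they then stand; what a row does not reach is not made up. A row lasts 1/8 s, in which the tool goes at most 62.5 mm and 10.7 degrees, less where a joint would pass 70% of its speed; a pose out of reach is approached as far as the arm can. A call is refused whole if a number of a shift passes 62.5 or a number of a turn 0.188, either way. A call with a gripper value outside its range is refused whole. OPENING is the finger opening in mm, from 0 to 85.4, set as the call begins (- or left out, the last holds). The fingers move at their own pace and stop on an object; the grip force is fixed at half the most. Time passes only in rows, so rows that do not move let the fingers close. It gives the time, the measured TCP pose, the force, the opening and the grip force at its end, in the units of the state.
- bot.get_obs(): the state, without advancing time (a new reading comes with each control period).
- vision.camera(name): name is "side" or "top"; returns a dict with "image" (400x640x3 uint8, blue, green, red), "z_map" (400x640 float32, m along the optical axis (not along the pixel's ray), 0 where there is no reading), "K" (3x3 intrinsics, pixels), "k1" (the pictures are not rectified: a ray, as slopes to the right and down, at radius r is drawn at 1 + k1 r^2 times it, then the intrinsics apply), "rvec" (rotation vector, rad) and "tvec" (3), from world to camera coordinates, as OpenCV has them. Camera axes: x right, y down, z forward; pixel columns grow to the right and rows downward; lengths in m; the calibration is good to about 2 mm. A picture is of the moment at which its call begins.
- workorder.job_done(): hands the job in; it is judged then, once.
Trained networks look in a picture, given as the dict that the camera call returned (one of the last four; its "shot" number tells which), for a name from the list of things; names that differ only in an ending like _2 or _b are one class to them, and where a whole thing is asked for, a point or a joint stands for the part that bears it (a point fixed in the world has none). Each returns a list of dicts, best first, with "score" (0 to 1); they miss things now and then, are a little off and sometimes report something else, mostly with a low value. They report only what shows in the picture. A call takes as long as a camera call.
- vision.spot_in(picture, query): "position" ([column, row] in pixels, amid what is visible of it).
- vision.place_of(picture, query): "position" ([column, row] in pixels: a listed point, or the origin of a listed thing).
The state is a dict: "clock": time; "joint_pos": joint angles; "joint_vel": joint speeds; "tau": joint torques, N m; "eef_pos": TCP position; "tool_rot": TCP orientation; "ft_force": force on the tool from outside, world axes, zero at the start; "ft_torque": the same for the moment, N m; "grip_width": finger opening in m; "grasp_force": force on a finger pad.
Only numpy, scipy, OpenCV 4.12 (cv2) and the standard library are available. Lean on these libraries where they do the work, as an engineer would, in place of code of your own. Each camera call takes 0.05 s, during which the arm holds its last target. There are 200 camera calls.

## Task

Open the wooden bin: its sprung lid is held by a hidden catch under a recessed thumb plate, which lies somewhere along the inlaid strip in the flat wooden panel in front of the lid. Find the plate by feel and press it down fully with the fingertips, so that the lid springs up by itself, then take the hand away. Do not touch the lid, and leave the pan, paddle, tumbler and dish where they are.

Things in the scene. Friction and masses are not known exactly. Their poses are not given: they have to be found in the camera images.
- bin: Wooden bin fixed on the bench, 315 deep (x), 490 wide (y), 120 mm high; origin on its underside, mid-width, 170 mm behind its front face, z up, x from the front panel towards the lid's hinge, y along the panel. The nearest 150 mm of its top are a fixed flat panel with an inlaid strip; the lid covers the rest, its near edge 87 mm behind the strip's middle line.
- panel_mid (a point): Middle of the inlaid strip, on the panel's top surface; axes as the bin's. The rigid strip is 200 mm long (y), 50 mm wide (x), level with the panel to 0.5 mm. Set in it, in the same wood, is the thumb plate, in a 50 by 50 mm opening whose middle lies on the strip's middle line anywhere within 70 mm of this point, to either side along y: feel or look for it.
- thumb_plate (a joint): How far the thumb plate (47.5 mm square, its top 2 mm below the panel at rest) is pressed, in m: 0 at rest, 0.006 fully down. Spring: gives from about 2 N, fully down at about 6 N; comes back when let go. The lid is let go at about 0.0045. What presses it must fit into the 50 mm opening.
- lid (a joint): Angle of the lid in rad: 0 shut and latched. Once let go, a spring raises its near edge (towards the panel) by itself to 0.55 (about 80 mm up) within about a second, the edge moving away from the panel; hinged along the bin's far side.
- tumbler: Glass tumbler, bystander, 72 mm across, 115 mm high; origin at the centre of its underside.
- dish: White ceramic dish, bystander, 160 mm across, 45 mm high; origin at the centre of its underside.
- pan: Stainless steel pan, bystander, 220 mm across, 50 mm high, handle 140 mm long towards its -y; origin at the centre of its underside.
- paddle: Wooden turning paddle lying flat, bystander, 305 mm long along its x, 60 mm wide blade at +x, 12 mm high; origin on its underside near the middle.

How it is judged:
By the outcome, as a careful person would: the job done as asked, in the order asked, and still so for the second after the job is handed in, with the robot touching nothing.
It also fails if it takes over 48 s, if anything falls off the work surface, if the arm or the gripper's body presses on something with over 40 N, if the wrist force passes 120 N, or if a joint passes its speed limit or range.

## Working session

There is one attempt and no reset: what is moved stays moved. The work goes in short steps, Python scripts to look and compute and a shell command to move; the robot and the scene stay as the last step left them, time stands still between calls to the robot, and variables do not carry over. Pictures are saved under pics/ and viewed, at most 10 in all, crops included, and the job is handed in when it is done.

```bash
mkdir -p pics; cat > h.py <<'E'
import numpy as np, cv2
from workcell import bot, vision, workorder
def undist(c,px):
    p=np.atleast_2d(np.array(px,float)); K=np.array(c["K"])
    return cv2.undistortPoints(p[:,None],K,np.array([c["k1"],0,0,0,0.]))[:,0]
def Rt(c): return cv2.Rodrigues(np.array(c["rvec"],float))[0],np.array(c["tvec"],float).ravel()
def on_plane(c,px,z):
    R,t=Rt(c); d=np.c_[undist(c,px),np.ones(len(np.atleast_2d(px)))]@R; o=-R.T@t
    return o+d*((z-o[2])/d[:,2])[:,None]
def by_depth(c,px):
    R,t=Rt(c); p=np.atleast_2d(px); u=undist(c,px)
    z=np.array([c["z_map"][int(round(b)),int(round(a))] for a,b in p])
    return (np.c_[u,np.ones(len(u))]*z[:,None]-t)@R
E
python3 - <<'E'
from h import *
np.set_printoptions(precision=4,suppress=True)
for n in("top","side"):
    c=vision.camera(n); cv2.imwrite(f"pics/{n}0.png",c["image"])
    for q in("panel_mid","bin","pan","paddle","tumbler","dish"):
        r=vision.place_of(c,q)[:2]
        for d in r: print(n,q,round(d["score"],2),np.round(d["position"]),by_depth(c,[d["position"]])[0],on_plane(c,[d["position"]],.12 if q=="panel_mid" else 0)[0])
s=bot.get_obs(); print(s["clock"],s["eef_pos"],s["tool_rot"],s["ft_force"],s["grip_width"])
E
```

```text
top panel_mid 0.81 [303. 210.] [0.5592 0.0419 0.1197] [0.5592 0.0419 0.12  ]
top bin 0.72 [197. 246.] [0.4565 0.3839 0.0139] [0.4559 0.388  0.    ]
top bin 0.58 [305. 182.] [0.641  0.0349 0.12  ] [0.655  0.0368 0.    ]
top pan 0.6 [472. 197.] [ 0.592  -0.5018  0.007 ] [ 0.5924 -0.5047  0.    ]
top paddle 0.73 [450. 265.] [ 0.3863 -0.3832  0.1072] [ 0.3746 -0.4209  0.    ]
top paddle 0.65 [197. 247.] [0.4536 0.3859 0.0125] [0.4531 0.3897 0.    ]
top tumbler 0.6 [449. 261.] [ 0.3977 -0.3889  0.0825] [ 0.3897 -0.4178  0.    ]
top dish 0.56 [157. 263.] [0.4076 0.5175 0.0043] [0.4072 0.5192 0.    ]
side panel_mid 0.61 [316. 210.] [0.5507 0.0549 0.1192] [0.5499 0.0557 0.12  ]
side panel_mid 0.52 [300. 219.] [0.5544 0.131  0.1171] [0.5516 0.1335 0.12  ]
side bin 0.81 [304. 219.] [0.546  0.1227 0.1173] [0.6542 0.0245 0.    ]
side pan 0.61 [387. 176.] [ 0.6192 -0.4836  0.0029] [ 0.6218 -0.4875  0.    ]
side pan 0.4 [422. 207.] [ 0.3636 -0.3904  0.0071] [ 0.368  -0.3994  0.    ]
side paddle 0.91 [260. 298.] [0.4514 0.4006 0.0004] [0.4517 0.4005 0.    ]
side paddle 0.63 [233. 330.] [0.4044 0.5359 0.0108] [0.4117 0.5325 0.    ]
side tumbler 0.91 [424. 212.] [ 0.3425 -0.3764  0.0004] [ 0.3428 -0.3769 -0.    ]
side dish 0.92 [232. 331.] [0.4087 0.5396 0.0046] [0.4118 0.5382 0.    ]
0.7 [ 0.1802 -0.4664  0.2313] [0.983  0.1833 0.     0.    ] [-0.7041 -0.3659 -0.3928] 0.08512396741257149
```

```bash
python3 - <<'E'
import cv2
a=cv2.imread("pics/top0.png");b=cv2.imread("pics/side0.png")
a=cv2.resize(a[130:290,180:480],(800,427),interpolation=cv2.INTER_CUBIC)
cv2.imwrite("pics/topc.png",a)
E
```

```text
(no output)
```

View pics/topc.png

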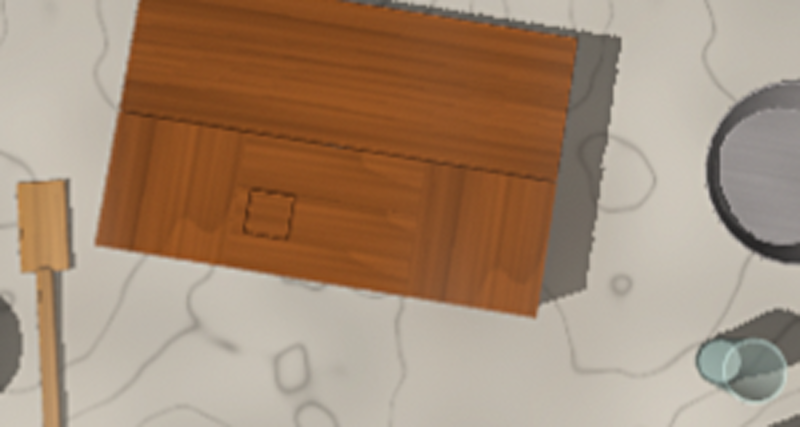

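View pics/side0.png

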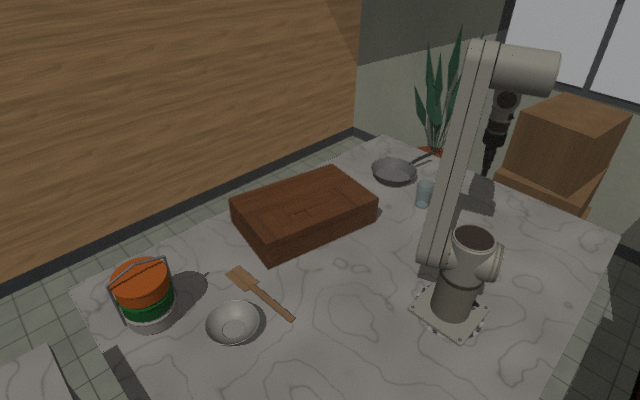

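The top crop shows the bin turned slightly, with a dark square outline at crop (269,214), which is full-picture (281,210). That matches the 50 mm opening, left of mid-strip. The pan, tumbler and paddle stand clear of the bin. Next I'll work out the geometry.

```bash
python3 - <<'E'
from h import *
np.set_printoptions(precision=4,suppress=True)
c=vision.camera("top")
f=lambda p:np.array(p)/ (800/300)+[180,130]
P=on_plane(c,f([[97,245],[537,317],[122,112],[552,181],[269,214],[247,189],[294,193],[290,240],[244,235]]),.12)
print(P)
a=P[0]-P[1]; print("width",np.linalg.norm(a)); y=a/np.linalg.norm(a)
print("yaw",np.arctan2(-y[0],y[1])); x=np.array([y[1],-y[0],0])
mid=(P[0]+P[1])/2+x*.063; print("mid",mid); 
for p in P: print((p-mid)@x,(p-mid)@y)
s=bot.get_obs();from scipy.spatial.transform import Rotation as Ro
print(Ro.from_quat(s["tool_rot"]).as_matrix())
# depth relief on the panel
R,t=Rt(c); 
vv,uu=np.mgrid[190:232,260:345]; px=np.c_[uu.ravel(),vv.ravel()]
w=by_depth(c,px); l=np.c_[(w-mid)@x,(w-mid)@y]
for k in np.arange(-.09,.1,.02):
    m=(abs(l[:,0])<.018)&(abs(l[:,1]-k)<.01); print(round(k,3),m.sum(),np.median(w[m,2]))
E
```

```text
[[ 0.531   0.2962  0.12  ]
 [ 0.4405 -0.1821  0.12  ]
 [ 0.677   0.2673  0.12  ]
 [ 0.5884 -0.2042  0.12  ]
 [ 0.5602  0.1071  0.12  ]
 [ 0.5882  0.1307  0.12  ]
 [ 0.5825  0.0792  0.12  ]
 [ 0.5311  0.0847  0.12  ]
 [ 0.5379  0.135   0.12  ]]
width 0.48682168958739175
yaw -0.18696393116341076
mid [0.5477 0.0453 0.12  ]
-0.06300000000000006 0.24341084479369587
-0.06300000000000006 -0.2434108447936959
0.08584171886614657 0.242103353509441
0.08638368967983377 -0.23761853302143304
0.0007803013727824062 0.06301933049758969
0.023976438417330454 0.09142114917394253
0.02791916139349143 0.0397615515289791
-0.02358856691636418 0.035621255205561676
-0.026292548266936527 0.08622201731604727
[[ 0.9327  0.3605  0.    ]
 [ 0.3605 -0.9327 -0.0001]
 [-0.      0.0001 -1.    ]]
-0.09 85 0.11989221990627784
-0.07 85 0.1189336877370288
-0.05 84 0.11944627345383389
-0.03 85 0.11897334768930698
-0.01 84 0.11913520033466554
0.01 84 0.11923583434871513
0.03 85 0.11976699664799816
0.05 81 0.11807386670440878
0.07 83 0.11790280088158203
0.09 82 0.11836931778410865
```

Depth confirms it: the surface is about 1.5 mm lower around y' = +0.06. The plate's middle is at about world (0.560, 0.107). I'll fly there at the present height with the fingers shut.

```bash
python3 -m creep '[[[46,-33,0],[0,0,0]],[[47,-33,0],[0,0,0]],[[47,-33,0],[0,0,0]],[[47,-33,0],[0,0,0]],[[47,-33,0],[0,0,0]],[[47,-33,0],[0,0,0]],[[47,-33,0],[0,0,0]],[[47,-33,0],[0,0,0]],[[47,-33,0],[0,0,0]],[[47,-33,0],[0,0,0]],[[46,-33,0],[0,0,0]],[[46,-34,0],[0,0,0]]]' 0
python3 -m creep '[[[0,0,0],[0,0,0.185]],[[0,0,0],[0,0,0.185]],[[0,0,0],[0,0,0.185]],[[0,0,0],[0,0,0]],[[0,0,0],[0,0,0]]]'
python3 - <<'E'
from h import *
from scipy.spatial.transform import Rotation as Ro
s=bot.get_obs();M=Ro.from_quat(s["tool_rot"]).as_matrix();print(M, s["eef_pos"])
print("tool shift mm",1000*M.T@(np.array([.560,.1072,.135])-s["eef_pos"]), "yaw err",np.arctan2(M[1,0],M[0,0])+.187)
E
```

```text
clock: 2.25
eef_pos: [0.5613, 0.1079, 0.2314]
tool_rot: [0.983, 0.183, 0.0, 0.0]
ft_force: [0.5, -1.0, 0.4]
grip_width: 0.0
grasp_force: 0.0
clock: 2.88
eef_pos: [0.5629, 0.0075, 0.2313]
tool_rot: [0.999, -0.014, -0.005, -0.04]
ft_force: [-0.9, 0.4, 0.3]
grip_width: -0.0002
grasp_force: 0.0
[[ 0.99953827 -0.02923346 -0.00828608]
 [-0.02848216 -0.99641824  0.07962074]
 [-0.01058399 -0.07934797 -0.99679079]] [0.56289543 0.00748184 0.23134491]
tool shift mm [ -4.71456345 -91.63157981 103.99934054] yaw err 0.15851239174374201
```

```bash
python3 - <<'E'
from h import *
s=bot.get_obs();print(np.round(s["joint_pos"],3),np.round(s["joint_vel"],3),s["clock"])
E
```

```text
[-0.029  0.375  0.189  1.396  0.079  3.141] [ 0.031 -0.001  0.002  0.     0.001  0.   ] 2.875
```

The last joint hit its range limit at 3.14, which pushed the pose off. A quarter turn the other way also fits the opening (fingers 22 × 29 mm), so I'll turn back.

```bash
python3 -m creep '[[[0,0,0],[0,0,-0.18]],[[0,0,0],[0,0,-0.18]],[[0,0,0],[0,0,-0.18]],[[0,0,0],[0,0,-0.18]],[[0,0,0],[0,0,-0.18]],[[0,0,0],[0,0,-0.18]],[[0,0,0],[0,0,-0.18]],[[0,0,0],[0,0,-0.18]],[[0,0,0],[0,0,0]],[[0,0,0],[0,0,0]]]'
cat > st.py <<'E'
from h import *
from scipy.spatial.transform import Rotation as Ro
np.set_printoptions(precision=4,suppress=True)
s=bot.get_obs();M=Ro.from_quat(s["tool_rot"]).as_matrix();print(M, s["eef_pos"],s["joint_pos"])
g=Ro.from_euler("z",-.187+np.pi/2).as_matrix()@np.diag([1,-1,-1.])
print("turn rotvec (tool)",Ro.from_matrix(M.T@g).as_rotvec())
for z in(.231,.135):
    d=np.array([.560,.1072,z])-s["eef_pos"]
    print("shift mm now-axes",1000*M.T@d,"after-turn",1000*g.T@d)
E
python3 st.py
```

```text
clock: 4.12
eef_pos: [0.5629, 0.0085, 0.2314]
tool_rot: [0.761, 0.648, 0.023, -0.033]
ft_force: [0.4, 0.4, -0.1]
grip_width: -0.0004
grasp_force: 0.0
[[ 0.1598  0.9871 -0.0083]
 [ 0.9842 -0.1586  0.0793]
 [ 0.0769 -0.0208 -0.9968]] [0.5629 0.0085 0.2314] [-0.0274  0.3747  0.189   1.3956  0.0791  1.7031]
turn rotvec (tool) [-0.0219 -0.0767  0.0269]
shift mm now-axes [ 96.5907 -18.4967   8.2858] after-turn [ 96.3926 -21.1854   0.4427]
shift mm now-axes [ 89.2042 -16.4994 103.9803] after-turn [ 96.3926 -21.1854  96.4427]
```

Correct the tilt first, then move over the plate and down to 15 mm above the panel.

```bash
python3 -m creep '[[[0,0,0],[-0.022,-0.077,0.027]],[[48,-10.5,0],[0,0,0]],[[48.4,-10.7,0],[0,0,0]],[[0,0,40],[0,0,0]],[[0,0,36],[0,0,0]],[[0,0,20],[0,0,0]],[[0,0,0],[0,0,0]],[[0,0,0],[0,0,0]]]'
python3 st.py
python3 - <<'E'
from h import *
c=vision.camera("side"); cv2.imwrite("pics/s1.png",cv2.resize(c["image"][130:290,200:420],(770,560),interpolation=cv2.INTER_CUBIC))
E
```

```text
clock: 5.12
eef_pos: [0.5606, 0.1065, 0.1364]
tool_rot: [0.77, 0.638, 0.001, 0.001]
ft_force: [0.0, 0.4, -0.4]
grip_width: 0.0003
grasp_force: 0.0
[[ 0.1858  0.9826  0.0017]
 [ 0.9826 -0.1858  0.    ]
 [ 0.0004  0.0017 -1.    ]] [0.5606 0.1065 0.1364] [ 0.1878  0.4334  0.0277  1.1634 -0.0003  1.9455]
turn rotvec (tool) [ 0.0017 -0.0004  0.0001]
shift mm now-axes [  0.6442  -0.5958 -94.6301] after-turn [  0.6106  -0.7532 -94.6292]
shift mm now-axes [ 0.6101 -0.7555  1.3698] after-turn [ 0.6106 -0.7532  1.3708]
```

View pics/s1.png

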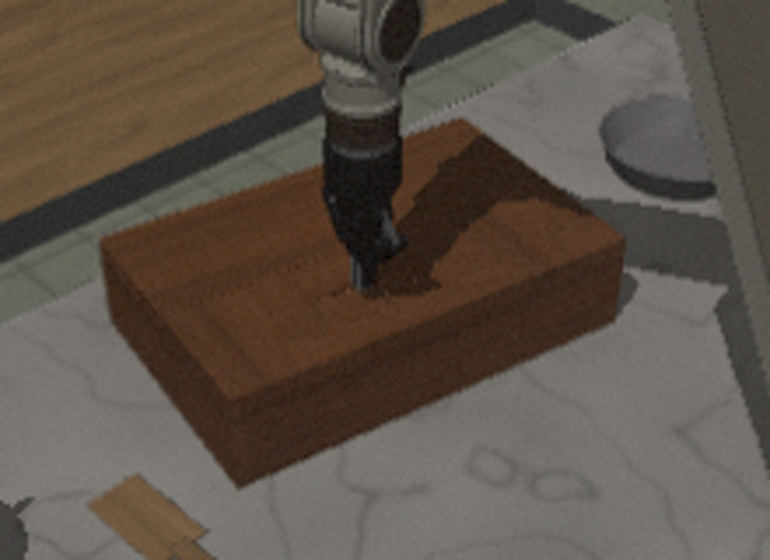

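The picture shows the closed fingertips at crop (362,288), just above the outlined opening and clear of the lid. I'll descend by feel.

```bash
python3 -m creep '[[[0.6,-0.7,8],[0,0,0]],[[0,0,4],[0,0,0]],[[0,0,3],[0,0,0]],[[0,0,0],[0,0,0]]]'
python3 -m creep '[[[0,0,2],[0,0,0]],[[0,0,0],[0,0,0]]]'; python3 -m creep '[[[0,0,2],[0,0,0]],[[0,0,0],[0,0,0]]]'
```

```text
clock: 5.68
eef_pos: [0.5591, 0.1068, 0.12]
tool_rot: [0.77, 0.638, -0.0, -0.0]
ft_force: [0.6, 0.5, -0.8]
grip_width: -0.0004
grasp_force: 0.0
clock: 5.92
eef_pos: [0.5594, 0.1069, 0.1183]
tool_rot: [0.77, 0.638, -0.0, 0.0]
ft_force: [-0.3, -0.0, 0.5]
grip_width: -0.0004
grasp_force: 0.0
clock: 6.18
eef_pos: [0.5595, 0.1069, 0.1166]
tool_rot: [0.77, 0.638, 0.0, 0.0]
ft_force: [-0.5, -0.2, 2.4]
grip_width: 0.0002
grasp_force: 1.1
```

The tip is below panel level with about 2.4 N, so it is on the sprung plate. Pressing on.

```bash
python3 -m creep '[[[0,0,2],[0,0,0]],[[0,0,0],[0,0,0]]]'; python3 -m creep '[[[0,0,2],[0,0,0]],[[0,0,0],[0,0,0]]]';python3 -m creep '[[[0,0,1.5],[0,0,0]],[[0,0,0],[0,0,0]],[[0,0,0],[0,0,0]]]'
```

```text
clock: 6.42
eef_pos: [0.5595, 0.1069, 0.1146]
tool_rot: [0.77, 0.638, 0.0, 0.0]
ft_force: [-1.3, -1.1, 3.7]
grip_width: -0.0
grasp_force: 1.8
clock: 6.68
eef_pos: [0.5595, 0.1069, 0.1125]
tool_rot: [0.77, 0.638, 0.0, 0.0]
ft_force: [-1.9, -0.7, 4.3]
grip_width: -0.0002
grasp_force: 2.6
clock: 7.05
eef_pos: [0.5595, 0.1069, 0.112]
tool_rot: [0.77, 0.638, 0.0, 0.0]
ft_force: [-2.6, 0.2, 9.9]
grip_width: -0.0
grasp_force: 5.0
```

The force jumped to 9.9 N at 6 mm of travel, so the plate is fully down. I'll hold while the lid rises, then withdraw up and toward the robot.

```bash
python3 -m creep '[[[0,0,0],[0,0,0]],[[0,0,0],[0,0,0]],[[0,0,0],[0,0,0]],[[0,0,0],[0,0,0]],[[0,0,0],[0,0,0]],[[0,0,0],[0,0,0]],[[0,0,0],[0,0,0]],[[0,0,0],[0,0,0]]]'
python3 -m creep '[[[0,0,-6],[0,0,0]],[[0,0,-14],[0,0,0]],[[0,-30,-30],[0,0,0]],[[0,-40,-30],[0,0,0]],[[0,-45,-30],[0,0,0]],[[0,-45,-20],[0,0,0]],[[0,0,0],[0,0,0]],[[0,0,0],[0,0,0]]]'
python3 - <<'E'
from h import *
c=vision.camera("side"); cv2.imwrite("pics/s2.png",cv2.resize(c["image"][100:340,190:480],(725,600),interpolation=cv2.INTER_CUBIC))
c=vision.camera("top")
R,t=Rt(c); mid=np.array([.5477,.0453,.12]);x=np.array([np.cos(.187),-np.sin(.187),0]);y=np.array([np.sin(.187),np.cos(.187),0])
vv,uu=np.mgrid[120:240:2,200:420:2]; w=by_depth(c,np.c_[uu.ravel(),vv.ravel()]); l=np.c_[(w-mid)@x,(w-mid)@y]
for k in np.arange(.06,.26,.02):
    m=(abs(l[:,0]-k)<.01)&(l[:,1]>.08)&(l[:,1]<.22); print(round(k,2),m.sum(),np.round(np.median(w[m,2]),3))
E
```

```text
clock: 8.05
eef_pos: [0.5595, 0.1069, 0.112]
tool_rot: [0.77, 0.638, 0.0, 0.0]
ft_force: [-3.1, -0.8, 10.5]
grip_width: -0.0004
grasp_force: 5.0
clock: 9.05
eef_pos: [0.4027, 0.1367, 0.241]
tool_rot: [0.77, 0.638, 0.0, 0.0]
ft_force: [0.6, 0.1, -0.6]
grip_width: -0.0002
grasp_force: 0.0
0.06 83 0.12
0.08 62 0.12
0.1 41 0.01
0.12 89 0.011
0.14 150 0.189
0.16 89 0.18
0.18 74 0.169
0.2 73 0.156
0.22 70 0.144
0.24 65 0.132
```

View pics/s2.png

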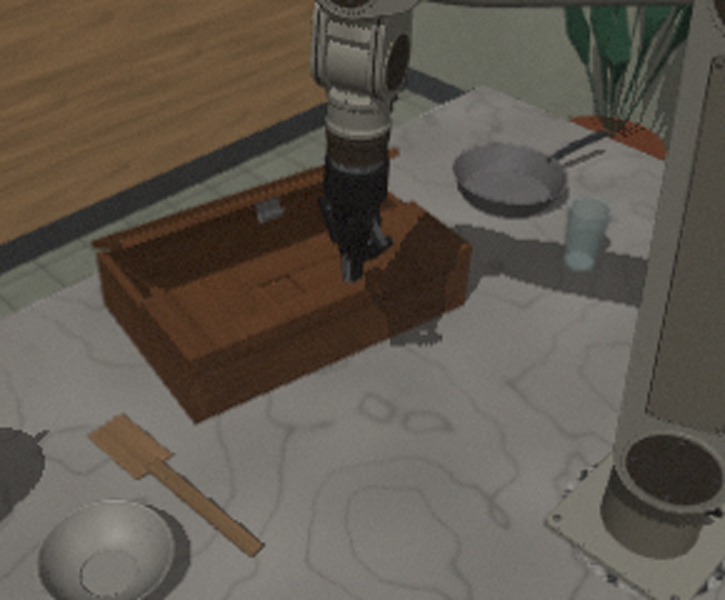

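The lid stands open, with its edge from crop (95,243) to (395,153) and a slope of about 0.58 rad. The hand is clear above the bench, and the pan, tumbler, paddle and dish stand where they were.

```bash
python3 -c "
from workcell import workorder; print(workorder.job_done())"
```

```text
the job is handed in; nothing more can be done
None
```

The bin is open: I pressed the thumb plate fully down with the fingertips, the lid sprang up by itself, the hand is clear, the pan, paddle, tumbler and dish were not touched, and the job was handed in at about 9 s.

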